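Draw the photo plate out from under its hood and lay the scale bar for the sherd's picture

TASK

The sherd is to be photographed. Press down on the bare front part of the grey plate and draw it toward you, out from under the metal hood, the sherd riding along undisturbed, until its front edge rests against the stop lip. Then lay the checkered scale bar flat on the plate between the sherd and the plate's front edge, parallel to that edge, centred and wholly on the plate, and leave the lens cap and the stepped block alone.

Things in the scene. Friction and masses are not known exactly. Their poses are not given: they have to be found in the camera images.
- slide_bed: Fixed plywood slide bed on four 30 mm feet, 218 (x) x 172 (y) mm; place and yaw vary. Origin: under its centre on the table top (z = 0). Its +x runs from the stop lip (robot's side) to the hooded far end, z up. Board with three slippery runners along x, their tops at z = 42 mm. Wooden side fences: inner faces at y = +-77 mm, tops at z = 52 mm.
- stop_lip (a point): Top middle of the inner face of the low wooden stop lip across the bed's near end: bed x = -102 mm, z = 46.5 mm. The lip is 7 mm thick and about flush with the plate's top.
- hood_front (a point): Top middle of the front edge of the aluminium hood over the bed's far end: bed x = 40 mm, z = 86 mm. The hood reaches from there to x = 109 mm, is open only at its front (towards the stop lip), its roof is 4 mm thick, sides and back are closed.
- photo_plate: Loose grey plastic plate, 112 (x) x 150 (y) x 5 mm, about 0.2 kg, on the runners between the fences (2 mm play a side), no handle. Origin: centre of underside; axes as the bed's; top face 47 mm above the table. Starts at bed x = 32 to 44 mm, the front 52 to 64 mm in the open. It slides easily: fingertips pressed on it with 5 to 20 N carry it along. Against the lip its origin is at bed x = -46 mm.
- plate_front (a point): Middle of the plate's top front edge: plate x = -56 mm, z = 5 mm. Fingertips pressed on the middle line about 22 mm behind it draw the plate straight.
- sherd: Loose dark pottery sherd, about 43 x 39 x 11 mm, lying on the plate's far left part: its origin (centre of underside) at plate x = 20 to 26 mm, y = 30 to 42 mm, any yaw. At the start largely under the hood. It rides along when the plate is drawn steadily at about 0.05 m/s.
- scale_bar: Loose photo scale bar, white with black squares, 20 (x) x 120 (y) x 8 mm, 22 g, lying flat on the table left of the bed. Origin: centre of its underside; its own y is its length, x its width, z up. Grasp across the 20 mm width. It lies roughly along the table's near edge; place and yaw vary.
- lens_cap: Bystander: loose small black lens cap, 24 mm across, 12 mm high, on the table near its edge, between bed and bar; origin at the centre of its underside.
- calibration_block: Bystander: loose stepped calibration block, 45 x 45 x 36 mm, on the white board right of the bed; origin at the centre of its underside. (Farther right, about 0.6 m from the base, a desk lamp stands on the lower table beside the robot: draw the arm in before swinging past it.)

How it is judged:
On the way, in this order (a step that is already met when the one before it is completed fails the run):
1. the plate is drawn out, flat on its runners, its front edge within 3.5 mm of the stop lip, the sherd still in its place on it (x of photo_plate in the frame of slide_bed between -0.06 and -0.0425 m and z of photo_plate in the frame of slide_bed between 0.039 and 0.045 m and x of sherd in the frame of photo_plate between 0.008 and 0.04 m and y of sherd in the frame of photo_plate between 0.016 and 0.058 m and z of sherd in the frame of photo_plate between 0.001 and 0.012 m), for 0.2 s.
2. the scale bar lies flat on the drawn-out plate in front of the sherd, parallel to the front edge (x of photo_plate in the frame of slide_bed between -0.06 and -0.0425 m and z of photo_plate in the frame of slide_bed between 0.039 and 0.045 m and x of scale_bar in the frame of photo_plate between -0.048 and -0.018 m and y of scale_bar in the frame of photo_plate between -0.014 and 0.014 m and z of scale_bar in the frame of photo_plate between 0.002 and 0.0085 m and angle between the y axis of scale_bar and the y axis of photo_plate, either way round below 0.15 rad and angle between scale_bar's own z axis and vertical below 0.06 rad), for 0.2 s.
At the end, for the whole second after the job is handed in: Plate flat on the runners, front edge within 3.5 mm of the stop lip; sherd in its place on it (about 1 cm); bar flat on the plate, parallel to the front edge within 0.15 rad, its centre within 14 mm of the middle line and 18 to 48 mm frontward of the plate centre; all at rest (all of step 2 and x of sherd in the frame of photo_plate between 0.008 and 0.04 m and y of sherd in the frame of photo_plate between 0.016 and 0.058 m and z of sherd in the frame of photo_plate between 0.001 and 0.012 m and linear speed of each of photo_plate, sherd, scale_bar below 0.01 m/s); the robot touches nothing.
It fails at once if the sherd slides more than about 1 cm on the plate, or is lifted or knocked off (not (x of sherd in the frame of photo_plate between 0.008 and 0.04 m and y of sherd in the frame of photo_plate between 0.016 and 0.058 m and z of sherd in the frame of photo_plate between 0.001 and 0.012 m)).
It fails at once if the lens cap is moved by more than 25 mm (distance of lens_cap from where it was at the start of the episode above 0.025 m).
It fails at once if the calibration block is moved by more than 25 mm (distance of calibration_block from where it was at the start of the episode above 0.025 m).
It also fails if it takes over 58 s, if anything falls off the work surface, if the arm or the gripper's body presses on something with over 40 N, if the wrist force passes 120 N, or if a joint passes its speed limit or range.

ROBOT

A 6-joint arm with a two-finger parallel gripper is mounted at the origin on a cart in front of the work surface, level with it; the furniture and walls round the work are solid. World frame = base frame: x ahead of the robot, y to its left, z up, the work surface at z = 0. Lengths are in m, angles in rad, forces in N, time in s.
With the tool pointing down it reaches from about 0.325 to 0.775 m from the base axis. Payload 9.3 kg.
Tool frame: the origin (TCP) lies on the front face of the gripper's body, between the roots of the fingers; the fingertips stand 73 mm ahead of it and the grasp point (between the pads) lies 54 mm ahead of it; z points along the fingers, y is the line along which they close (so a half turn about z gives the same grasp; the last joint's range is limited). The gripper opens to 85 mm and grips with 20 to 120 N. Pads are 22 mm wide; open, the fingers measure 114 mm over their backs; the gripper's body (76 mm by 85 mm) begins 54 mm behind the grasp point. The pads swing forward as they close: fully open they stand 13 mm farther back than shut.
Start: joints at [-1.287, 0.259, 0.021, 1.334, 0, 1.418], TCP at [0.233, -0.498, 0.304] pointing down, gripper open.
Joint ranges: [-3.04, 3.04], [-0.91, 1.82], [-1.04, 1.36], [-1.92, 1.95], [-1.52, 1.45], [-3.14, 3.14]. Speed limits (rad/s): [2.22, 2.22, 2.79, 3.14, 3.14, 3.14].

INTERFACE

Orientations are given as [roll, pitch, yaw] about the fixed x, y, z axes, in that order (R = Rz(yaw) Ry(pitch) Rx(roll)).
In Python, from rig import r gives the robot as it stands.
- The arm moves only by the tool servo_tool, never from a script. Its argument "plan" is a list that holds one entry, the list of rows, each a list of 7 numbers: the opening, from 0 (shut) to 1 (fully open), then the shift along the tool's x, y, z in mm, then the turn, a rotation vector about the tool's x, y, z in rad. In form: [[[grip, x, y, z, rx, ry, rz], ...]]. A call has 1 to 10 rows; each row is the pose to reach, as a shift and turn from the pose commanded when the call began, along the tool's axes at that moment; what a row does not reach only later rows make up. A row lasts 1/12 s, in which the tool goes at most 41.7 mm and 7.16 degrees, less where a joint would pass 70% of its speed; a pose out of reach is approached as far as the arm can. A call with a gripper value outside its range is refused whole. The fingers move at their own pace and stop on an object; the grip force is fixed at half the most. Time passes only in rows, so rows that repeat a pose let the fingers close. It gives the time, the measured TCP pose, the force, the opening and the grip force at its end, in the units of the state.
- r.sense(): the state, without advancing time (a new reading comes with each control period).
- r.grab_frame(name): name is "side" or "top" or "wrist"; returns the picture (420x560x3 uint8, red, green, blue); there is no depth.
- r.camera_info(name): a dict with "mtx" (3x3 intrinsics, pixels), "pose" (4x4, takes a point from camera to world coordinates); the wrist camera has in their place "mount" (4x4, takes a point from camera to tool coordinates, whose origin is the TCP and whose axes are the flange's). Camera axes: x right, y down, z forward; pixel columns grow to the right and rows downward; lengths in m; the calibration is good to about 2 mm. A picture is of the moment at which its call begins: read the wrist's pose just before it. camera_info takes no time and is no camera call.
- r.sign_off(): hands the job in; it is judged then, once.
Trained networks look in the newest picture that a camera, given by its name, has taken for a name from the list of things; names that differ only in an ending like _2 or _b are one class to them, and where a whole thing is asked for, a point or a joint stands for the part that bears it (a point fixed in the world has none). Each returns a list of dicts, best first, with "p" (0 to 1); they miss things now and then, are a little off and sometimes report something else, mostly with a low value. They report only what shows in the picture. A call takes as long as a camera call.
- r.boxes_of(target, camera): "pixel" ([column, row] in pixels, amid what is visible of it).
The state is a dict: "time": time; "qpos": joint angles; "qvel": joint speeds; "effort": joint torques, N m; "position": TCP position; "tcp_rot": TCP orientation; "wrist_force": force on the tool from outside, world axes, zero at the start; "moment": the same for the moment, N m; "width": opening from 0.0 (shut) to 1.0 (fully open); "gripper_force": force on a finger pad.
Only numpy, scipy, OpenCV 4.12 (cv2) and the standard library are available. Lean on these libraries where they do the work, as an engineer would, in place of code of your own. Each camera call takes 0.05 s, during which the arm holds its last target. There are 200 camera calls.

## Working session

There is one attempt and no reset: what is moved stays moved. The work goes in short steps, Python scripts to look and compute and a tool call to move; the robot and the scene stay as the last step left them, time stands still between calls to the robot, and variables do not carry over. Pictures are saved under pics/ and viewed, at most 10 in all, crops included, and the job is handed in when it is done.

Besides the shell and the picture viewer there is one more tool, called after "Request:" by a JSON object that holds its "op" and its "data", one argument or row to a line. servo_tool: Moves the arm, as the interface text tells. Its arguments: {"type":"object","properties":{"plan":{"type":"array"}},"required":["plan"]}

```bash
mkdir -p pics; ls
python3 - <<'E'
from rig import r
import cv2,numpy as np
np.set_printoptions(precision=4,suppress=True)
s=r.sense();print(s['time'],s['position'],s['tcp_rot'],s['width'])
for n in("side","top"):
    im=r.grab_frame(n);cv2.imwrite(f"pics/{n}0.png",im[:,:,::-1])
    c=r.camera_info(n);print(n,c['mtx'],c['pose'])
    for t in("slide_bed","stop_lip","hood_front","photo_plate","plate_front","sherd","scale_bar","lens_cap","calibration_block"):
        print(t,[(np.round(b['pixel']),round(b['p'],2)) for b in r.boxes_of(t,n)[:2]])
print(r.camera_info("wrist"))
E
```

```text
pics
0.0 [ 0.2326 -0.4982  0.3032] [-3.1402 -0.0002  0.4368] 1.0008665567350943
side [[534.6266   0.     284.5317]
 [  0.     534.6266 219.1026]
 [  0.       0.       1.    ]] [[ 0.9978  0.0262 -0.0602  0.6429]
 [ 0.0655 -0.4633  0.8838 -1.2991]
 [-0.0047 -0.8858 -0.464   0.7348]
 [ 0.      0.      0.      1.    ]]
slide_bed [(array([306., 272.]), 0.8)]
stop_lip [(array([304., 272.]), 0.61)]
hood_front [(array([305., 271.]), 0.7)]
photo_plate [(array([317., 269.]), 0.87)]
plate_front [(array([315., 272.]), 0.91)]
sherd []
scale_bar [(array([255., 186.]), 0.62)]
lens_cap []
calibration_block [(array([313., 327.]), 0.9)]
top [[540.379    0.     281.9489]
 [  0.     540.379  214.837 ]
 [  0.       0.       1.    ]] [[ 0.0039 -0.9836  0.1805  0.3336]
 [-1.     -0.004  -0.0001 -0.0592]
 [ 0.0009 -0.1805 -0.9836  1.3655]
 [ 0.      0.      0.      1.    ]]
slide_bed [(array([353., 203.]), 0.85), (array([351., 186.]), 0.55)]
stop_lip [(array([354., 204.]), 0.93)]
hood_front [(array([356., 200.]), 0.94), (array([420., 190.]), 0.67)]
photo_plate [(array([351., 189.]), 0.83)]
plate_front [(array([354., 188.]), 0.77)]
sherd [(array([353., 198.]), 0.31)]
scale_bar [(array([129., 273.]), 0.83)]
lens_cap [(array([230., 260.]), 0.37)]
calibration_block [(array([421., 193.]), 0.54)]
{'mtx': array([[338.0323,   0.    , 280.2421],
       [  0.    , 338.0323, 210.831 ],
       [  0.    ,   0.    ,   1.    ]]), 'mount': array([[-0.0003, -0.9631, -0.269 ,  0.0684],
       [ 1.    , -0.0003, -0.0001, -0.    ],
       [ 0.    , -0.269 ,  0.9631, -0.0697],
       [ 0.    ,  0.    ,  0.    ,  1.    ]])}
```

View pics/top0.png

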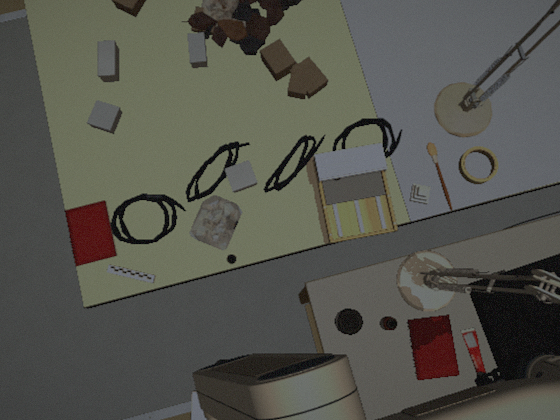

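Run:
```python
import cv2
im=cv2.imread("pics/top0.png");c=im[130:300,270:470];cv2.imwrite("pics/top0z.png",cv2.resize(c,None,fx=3.5,fy=3.5,interpolation=cv2.INTER_CUBIC))
```

```text
(no output)
```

View pics/top0z.png

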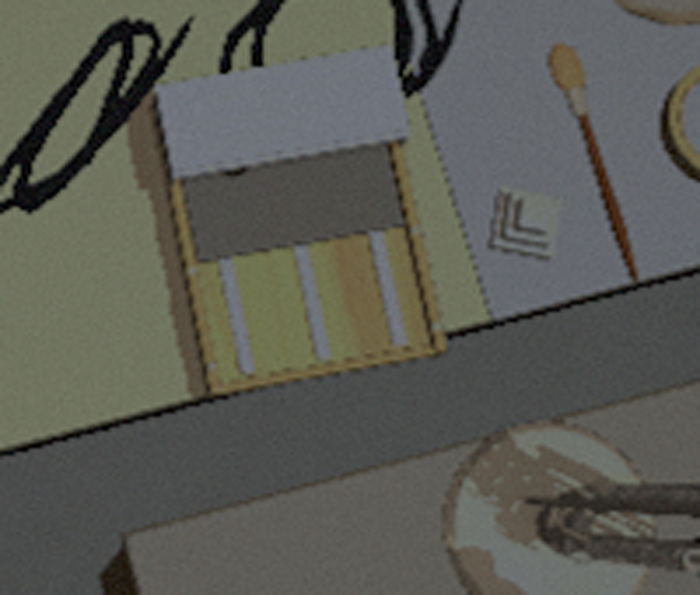

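The top view shows the bed around (355,195), with its lip toward the robot. The hood front edge runs from (319,181) to (387,169) and the plate front from (326,205) to (387,195). The bar is at (131,273), the cap at (231,258) and the block at (420,193).

```bash
cat > h.py <<'E'
from rig import r
import cv2,numpy as np
from scipy.spatial.transform import Rotation as R
np.set_printoptions(precision=4,suppress=True)
def campose(n):
    c=r.camera_info(n)
    if n!="wrist": return c['mtx'],c['pose']
    s=r.sense();T=np.eye(4);T[:3,:3]=R.from_euler('xyz',s['tcp_rot']).as_matrix();T[:3,3]=s['position']
    return c['mtx'],T@c['mount']
def toz(px,z,K,P):
    d=P[:3,:3]@np.linalg.inv(K)@np.array([px[0],px[1],1.]);o=P[:3,3]
    return o+d*(z-o[2])/d[2]
def topx(p,K,P):
    q=P[:3,:3].T@(np.array(p)-P[:3,3]);q=K@q;return q[:2]/q[2]
def delta(target,yaw):
    "shift (mm) and turn (rotvec) in tool axes to reach TCP target with tool down at yaw"
    s=r.sense();M=R.from_euler('xyz',s['tcp_rot']);G=R.from_euler('xyz',[np.pi,0,yaw])
    return 1000*M.inv().apply(np.array(target)-s['position']),(M.inv()*G).as_rotvec()
E
python3 - <<'E'
from h import *
K,P=campose("top")
z=lambda x,y:(270+x/3.5,130+y/3.5)
for n,a,h in(("hoodL",z(172,178),.086),("hoodR",z(408,138),.086),("plL",z(197,262),.047),("plR",z(408,228),.047),
 ("lipL",z(207,396),.0465),("lipR",z(446,350),.0465),("bar",(131.5,273.5),.008),("cap",(231.5,258.5),.012),("blk",z(525,225),.03)):
    print(n,toz(a,h,K,P))
E
```

```text
hoodL [ 0.6528 -0.1497  0.086 ]
hoodR [ 0.6823 -0.3148  0.086 ]
plL [ 0.6012 -0.1697  0.047 ]
plR [ 0.6266 -0.3205  0.047 ]
lipL [ 0.5053 -0.1757  0.0465]
lipR [ 0.5387 -0.3447  0.0465]
bar [0.4318 0.3166 0.008 ]
cap [0.47   0.0667 0.012 ]
blk [ 0.6329 -0.4086  0.03  ]
```

Request:
{"op": "servo_tool", "data": {
  "plan": [
    [[0,-2,-60,0,0,0,-0.12],[0,-4,-100,0,0,0,-0.24],[0,-6,-140,0,0,0,-0.36],[0,-6,-183,0,0,0,-0.48],[0,-6,-183,0,0,0,-0.6],[0,30,-197,0,0,0,-0.72],[0,66,-210,0,0,0,-0.84],[0,102,-224,0,0,0,-0.96],[0,140,-238,0,0,0,-1.08],[0,176,-252,0,0,0,-1.2]]
  ]
}}

```text
time: 1.83
position: [0.2862, -0.194, 0.3043]
tcp_rot: [3.141, 0.001, 1.642]
wrist_force: [0.7, -1.4, 1.0]
width: -0.002
gripper_force: 0.0
```

Run:
```python
from h import *
s=r.sense();print(s['position'],s['tcp_rot'],s['qpos'],s['width'])
print(delta([.34,-.14,.3],1.75),delta([.60,-.245,.3],1.75))
```

```text
[ 0.2862 -0.194   0.3043] [3.1407 0.001  1.6415] [-0.8399 -0.0959 -0.3747  1.2907  0.      0.6602] -0.0023033093827888916
(array([50.064 , 57.4453,  4.268 ]), array([ 0.0008,  0.0011, -0.1085])) (array([-73.0505, 309.3733,   4.6121]), array([ 0.0008,  0.0011, -0.1085]))
```

Request:
{"op": "servo_tool", "data": {
  "plan": [
    [[0,25,29,0,0,0,-0.05],[0,50,57,0,0,0,-0.108],[0,30,90,0,0,0,-0.108],[0,10,125,0,0,0,-0.108],[0,-10,160,0,0,0,-0.108],[0,-30,200,0,0,0,-0.108],[0,-45,235,0,0,0,-0.108],[0,-60,270,0,0,0,-0.108],[0,-73,300,0,0,0,-0.108],[0,-73,300,0,0,0,-0.108]]
  ]
}}

```text
time: 2.67
position: [0.5941, -0.2504, 0.3009]
tcp_rot: [-3.141, -0.001, 1.745]
wrist_force: [-0.6, 1.0, -0.9]
width: 0.001
gripper_force: 0.0
```

Run:
```python
from h import *
s=r.sense();print(s['position'],s['tcp_rot'],s['wrist_force'])
K,P=campose("wrist");im=r.grab_frame("wrist");cv2.imwrite("pics/w1.png",im[:,:,::-1]);np.savez("w1.npz",K=K,P=P)
for t in("slide_bed","stop_lip","hood_front","plate_front","sherd"):
    print(t,[(np.round(b['pixel']),round(b['p'],2)) for b in r.boxes_of(t,"wrist")[:2]])
```

```text
[ 0.5941 -0.2504  0.3009] [-3.1406 -0.0011  1.7451] [-0.622   1.0116 -0.9191]
slide_bed [(array([305., 177.]), 0.98)]
stop_lip [(array([305., 176.]), 0.69)]
hood_front [(array([303., 175.]), 0.64)]
plate_front [(array([337., 175.]), 0.81)]
sherd [(array([370., 144.]), 0.57)]
```

View pics/w1.png

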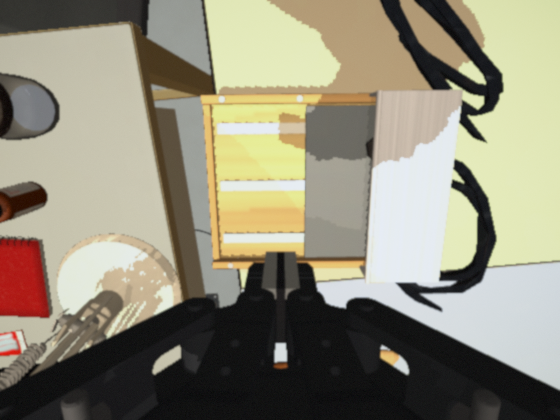

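The wrist view shows the lip inner face from (213,105) to (219,262). The plate front runs from (305,106) to (304,257), the hood front from (375,92) to (366,282), and the sherd just shows at (371,146).

Run:
```python
from h import *
d=np.load("w1.npz");K,P=d['K'],d['P']
for n,a,h in(("hoodL",(376,92),.086),("hoodR",(366,282),.086),("plL",(305,106),.047),("plR",(304,257),.047),
 ("lipL",(213,105),.0465),("lipR",(219.5,262),.0465),("outL",(203,100),.0465),("outR",(214,267),.0465),("fenceLout_front",(203,97),.052),("fenceLhood",(377,94),.052)):
    print(n,toz(a,h,K,P))
o=np.array([.6287,-.240]);u=np.array([np.cos(.18),np.sin(.18)])
print([topx([*(o+x*u),h],K,P) for x,h in((-.102,.0465),(-.016,.047),(.04,.086))])
print(delta([*(o+.006*u),.150],1.75))
```

```text
hoodL [ 0.654  -0.1514  0.086 ]
hoodR [ 0.6862 -0.315   0.086 ]
plL [ 0.6029 -0.17    0.047 ]
plR [ 0.6305 -0.3164  0.047 ]
lipL [ 0.5198 -0.1837  0.0465]
lipR [ 0.5452 -0.3374  0.0465]
outL [ 0.5102 -0.1809  0.0465]
outR [ 0.5403 -0.344   0.0465]
fenceLout_front [ 0.5112 -0.1784  0.052 ]
fenceLhood [ 0.6639 -0.149   0.052 ]
[array([212.5258, 185.4751]), array([300.7525, 185.0712]), array([368.3599, 193.4962])]
(array([  1.3584,  46.6405, 154.689 ]), array([ 0.0005,  0.0005, -0.0053]))
```

Request:
{"op": "servo_tool", "data": {
  "plan": [
    [[0,0,25,40,0,0,-0.013],[0,1,50,80,0,0,-0.013],[0,1,50,120,0,0,-0.013],[0,1,50,155,0,0,-0.013],[0,1,50,168,0,0,-0.013],[0,1,50,173,0,0,-0.013],[0,1,50,173,0,0,-0.013]]
  ]
}}

```text
time: 3.55
position: [0.638, -0.2387, 0.1307]
tcp_rot: [-3.141, -0.001, 1.758]
wrist_force: [-0.1, -0.4, 0.3]
width: -0.001
gripper_force: 0.0
```

Run:
```python
from h import *
s=r.sense();print(s['position'],s['tcp_rot'],s['wrist_force'])
o=np.array([.631,-.2407]);u=np.array([np.cos(.187),np.sin(.187)])
print(delta([*(o+.007*u),.120],.187+np.pi/2))
```

```text
[ 0.638  -0.2387  0.1307] [-3.1406 -0.0007  1.7576] [-0.0771 -0.3944  0.2534]
(array([-0.6339, -0.2329, 10.7089]), array([-0.001 , -0.0007, -0.0002]))
```

Request:
{"op": "servo_tool", "data": {
  "plan": [
    [[0,0,0,3,0,0,0],[0,0,0,6,0,0,0],[0,0,0,8,0,0,0],[0,0,0,9,0,0,0],[0,0,0,10,0,0,0],[0,0,0,10.5,0,0,0],[0,0,0,11,0,0,0],[0,0,0,11,0,0,0]]
  ]
}}

```text
time: 4.22
position: [0.6388, -0.239, 0.1198]
tcp_rot: [-3.142, -0.0, 1.758]
wrist_force: [0.5, 1.2, -0.7]
width: 0.001
gripper_force: 0.0
```

Request:
{"op": "servo_tool", "data": {
  "plan": [
    [[0,0,0,0.5,0,0,0],[0,0,0,1,0,0,0],[0,0,0,1,0,0,0]]
  ]
}}

```text
time: 4.47
position: [0.6389, -0.239, 0.1197]
tcp_rot: [3.141, 0.001, 1.758]
wrist_force: [-1.5, 0.2, 5.9]
width: -0.001
gripper_force: 3.0
```

Request:
{"op": "servo_tool", "data": {
  "plan": [
    [[0,0,0,0.5,0,0,0],[0,0,0,1,0,0,0],[0,0,0,1,0,0,0]]
  ]
}}

```text
time: 4.72
position: [0.6392, -0.2392, 0.1197]
tcp_rot: [3.14, 0.002, 1.758]
wrist_force: [-2.1, 1.0, 12.0]
width: 0.001
gripper_force: 6.0
```

Request:
{"op": "servo_tool", "data": {
  "plan": [
    [[0,0,-1,0,0,0,0],[0,0,-3,0,0,0,0],[0,0,-6,0,0,0,0],[0,0,-10,0,0,0,0],[0,0,-14,0,0,0,0],[0,0,-18,0,0,0,0],[0,0,-22,0,0,0,0],[0,0,-25,0,0,0,0],[0,0,-27,0,0,0,0],[0,0,-28,0,0,0,0]]
  ]
}}

```text
time: 5.55
position: [0.6123, -0.2447, 0.1197]
tcp_rot: [3.138, 0.002, 1.758]
wrist_force: [1.5, 0.1, 8.9]
width: 0.0
gripper_force: 4.4
```

Run:
```python
from h import *
K,P=campose("wrist");im=r.grab_frame("wrist");cv2.imwrite("pics/w2.png",im[:,:,::-1]);np.savez("w2.npz",K=K,P=P)
```

```text
(no output)
```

View pics/w2.png

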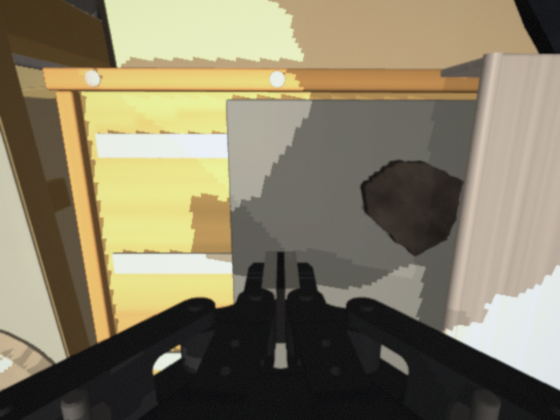

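The plate is moving with the fingers. Its front edge is at (228,100) to (233,300), the lip inner face at (80,95) to (105,345), and the sherd at (413,205) is now nearly clear of the hood.

Run:
```python
from h import *
d=np.load("w2.npz");K,P=d['K'],d['P']
u=np.array([np.cos(.187),np.sin(.187)]);v=np.array([-u[1],u[0]]);o=np.array([.631,-.2407])
for n,a,h in(("plL",(228,100),.047),("plR",(233,300),.047),("lipL",(80,95),.0465),("lipR",(105,345),.0465),("sherd",(413,205),.05)):
    p=toz(a,h,K,P);q=p[:2]-o;print(n,p,q@u,q@v)
q=P[:2,3]
```

```text
plL [ 0.5784 -0.1754  0.047 ] -0.03949465773282887 0.07393054544757552
plR [ 0.5937 -0.2639  0.047 ] -0.04091790586910134 -0.015865148184533995
lipL [ 0.52   -0.1845  0.0465] -0.09856653377886301 0.07585735437399647
lipR [ 0.5354 -0.3004  0.0465] -0.10500748099527225 -0.0409068276244506
sherd [ 0.6626 -0.203   0.05  ] 0.03801488291799216 0.031197378716000385
```

Request:
{"op": "servo_tool", "data": {
  "plan": [
    [[0,0,-1,0,0,0,0],[0,0,-3,0,0,0,0],[0,0,-6,0,0,0,0],[0,0,-10,0,0,0,0],[0,0,-14,0,0,0,0],[0,0,-18,0,0,0,0],[0,0,-22,0,0,0,0],[0,0,-26,0,0,0,0],[0,0,-30,0,0,0,0],[0,0,-34,0,0,0,0]]
  ]
}}

```text
time: 6.43
position: [0.579, -0.251, 0.1197]
tcp_rot: [3.138, 0.003, 1.758]
wrist_force: [1.9, 0.8, 9.5]
width: 0.002
gripper_force: 4.8
```

Request:
{"op": "servo_tool", "data": {
  "plan": [
    [[0,0,-4,0,0,0,0],[0,0,-8,0,0,0,0],[0,0,-12,0,0,0,0],[0,0,-15,0,0,0,0],[0,0,-18,0,0,0,0],[0,0,-20,0,0,0,0],[0,0,-21,0,0,0,0],[0,0,-22,0,0,0,0]]
  ]
}}

```text
time: 7.1
position: [0.5575, -0.2552, 0.1197]
tcp_rot: [3.138, 0.003, 1.758]
wrist_force: [3.5, 0.5, 9.6]
width: -0.001
gripper_force: 4.9
```

Run:
```python
from h import *
K,P=campose("wrist");im=r.grab_frame("wrist");cv2.imwrite("pics/w3.png",im[:,:,::-1]);np.savez("w3.npz",K=K,P=P)
```

```text
(no output)
```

View pics/w3.png

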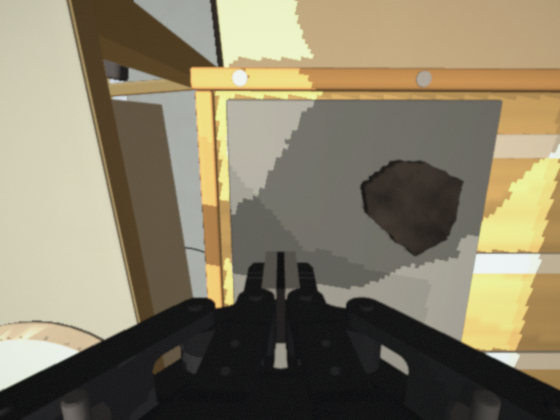

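The sherd hasn't shifted on the plate. The plate front at column 229 is about 12 px short of the lip inner face at 217, so roughly 5 mm remain.

Request:
{"op": "servo_tool", "data": {
  "plan": [
    [[0,0,-1,0,0,0,0],[0,0,-2,0,0,0,0],[0,0,-3,0,0,0,0],[0,0,-4,0,0,0,0],[0,0,-5,0,0,0,0],[0,0,-6,0,0,0,0],[0,0,-6.5,0,0,0,0]]
  ]
}}

```text
time: 7.73
position: [0.5514, -0.2563, 0.1197]
tcp_rot: [3.137, 0.003, 1.758]
wrist_force: [4.3, 1.7, 9.6]
width: 0.0
gripper_force: 4.6
```

Request:
{"op": "servo_tool", "data": {
  "plan": [
    [[0,0,-0.7,0,0,0,0],[0,0,-1.4,0,0,0,0],[0,0,-2,0,0,0,0],[0,0,-2,0,0,0,0]]
  ]
}}

```text
time: 8.07
position: [0.5494, -0.2567, 0.1197]
tcp_rot: [3.137, 0.003, 1.758]
wrist_force: [3.3, -0.3, 9.2]
width: 0.003
gripper_force: 4.7
```

Run:
```python
from h import *
im=r.grab_frame("wrist")[:,:,::-1];cv2.imwrite("pics/w4.png",cv2.resize(im[70:290,180:480],None,fx=2.6,fy=2.6,interpolation=cv2.INTER_CUBIC))
```

```text
(no output)
```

View pics/w4.png

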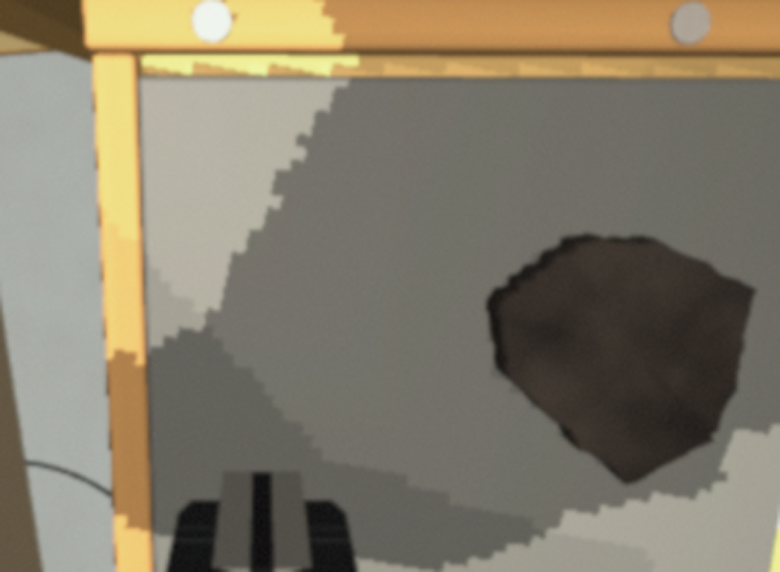

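The plate front sits against the lip and the sherd hasn't moved. Lifting off and going to the bar.

Request:
{"op": "servo_tool", "data": {
  "plan": [
    [[0,0,0,-5,0,0,0],[0,0,0,-35,0,0,0],[0,0,0,-75,0,0,0],[0.6,0,0,-115,0,0,0],[0.6,40,0,-130,0,0,0],[0.6,80,-1,-130,0,0,0.1],[0.6,120,-2,-130,0,0,0.2],[0.6,160,-3,-130,0,0,0.3],[0.6,200,-4,-130,0,0,0.4],[0.6,240,-5,-130,0,0,0.47]]
  ]
}}

```text
time: 8.95
position: [0.4974, -0.0197, 0.2481]
tcp_rot: [3.142, 0.0, 1.282]
wrist_force: [0.5, -0.2, -1.0]
width: 0.599
gripper_force: 0.0
```

Run:
```python
from h import *
s=r.sense();print(s['position'],s['tcp_rot'],s['qpos'])
print(delta([.432,.317,.25],1.28))
```

```text
[ 0.4974 -0.0197  0.2481] [3.1416 0.0001 1.282 ] [-0.2083  0.194  -0.2092  1.1676 -0.0001  1.6513]
(array([ 304.1335, -158.541 ,   -1.9238]), array([0.    , 0.0001, 0.002 ]))
```

Request:
{"op": "servo_tool", "data": {
  "plan": [
    [[0.6,36,-19,0,0,0,0],[0.6,72,-38,0,0,0,0],[0.6,108,-56,0,0,0,0],[0.6,144,-75,0,0,0,0],[0.6,180,-94,0,0,0,0],[0.6,216,-113,0,0,0,0],[0.6,252,-131,0,0,0,0],[0.6,280,-146,0,0,0,0],[0.6,304,-158,0,0,0,0],[0.6,304,-158,0,0,0,0]]
  ]
}}

```text
time: 9.78
position: [0.4302, 0.3185, 0.2478]
tcp_rot: [-3.141, -0.001, 1.292]
wrist_force: [-0.1, -1.2, -0.5]
width: 0.598
gripper_force: 0.0
```

Run:
```python
from h import *
s=r.sense();print(s['position'],s['tcp_rot'])
K,P=campose("wrist");im=r.grab_frame("wrist");cv2.imwrite("pics/w5.png",im[:,:,::-1]);np.savez("w5.npz",K=K,P=P)
print(r.boxes_of("scale_bar","wrist"))
```

```text
[0.4302 0.3185 0.2478] [-3.141  -0.0008  1.2917]
[{'pixel': [283.7, 184.7], 'p': 0.67}]
```

View pics/w5.png

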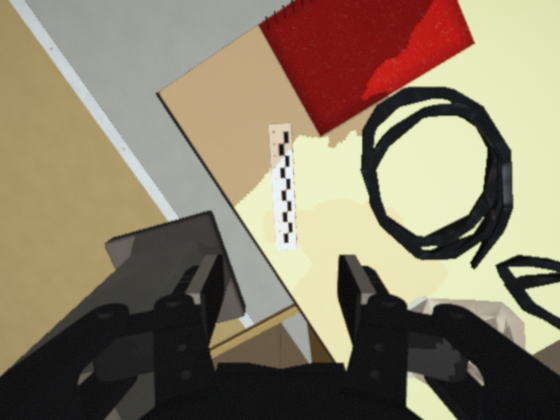

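The bar runs from (280,124) to (286,249), fully on the table between the fingers' lines.

Run:
```python
from h import *
d=np.load("w5.npz");K,P=d['K'],d['P']
a=toz((279.7,124),.008,K,P);b=toz((286,248.7),.008,K,P)
v=a-b;th=np.arctan2(v[1],v[0]);c=(a+b)/2
print(a,b,c,np.linalg.norm(v),th)
s=r.sense();print(s['position'],s['tcp_rot'])
print(delta([c[0],c[1],.075],th))
```

```text
[0.4469 0.3783 0.008 ] [0.4201 0.2626 0.008 ] [0.4335 0.3204 0.008 ] 0.1187049886934483 1.3430690449401903
[0.431  0.3155 0.2477] [-3.1412  0.0007  1.2901]
(array([  5.5372,   1.1188, 172.7034]), array([-0.0004,  0.0007, -0.0529]))
```

Request:
{"op": "servo_tool", "data": {
  "plan": [
    [[0.6,5,1,35,0,0,-0.053],[0.6,5,1,75,0,0,-0.053],[0.6,5,1,110,0,0,-0.053],[0.6,5,1,140,0,0,-0.053],[0.6,5,1,158,0,0,-0.053],[0.6,5,1,168,0,0,-0.053],[0.6,5,1,173,0,0,-0.053],[0.6,5,1,173.5,0,0,-0.053],[0.6,5,1,173.5,0,0,-0.053]]
  ]
}}

```text
time: 10.63
position: [0.4346, 0.3191, 0.0753]
tcp_rot: [3.141, -0.001, 1.34]
wrist_force: [-0.1, 0.3, 0.8]
width: 0.601
gripper_force: 0.0
```

Request:
{"op": "servo_tool", "data": {
  "plan": [
    [[0.3,0,0,0,0,0,0],[0.3,0,0,0,0,0,0],[0.3,0,0,0,0,0,0],[0.3,0,0,0,0,0,0]]
  ]
}}

```text
time: 10.97
position: [0.4341, 0.3194, 0.075]
tcp_rot: [3.141, -0.001, 1.341]
wrist_force: [0.3, -0.1, 0.1]
width: 0.297
gripper_force: 0.0
```

Go 1 mm lower while closing.

Request:
{"op": "servo_tool", "data": {
  "plan": [
    [[0.25,0,0,1,0,0,0],[0.15,0,0,1,0,0,0],[0.1,0,0,1,0,0,0],[0.1,0,0,1,0,0,0],[0.1,0,0,1,0,0,0],[0.1,0,0,1,0,0,0]]
  ]
}}

```text
time: 11.47
position: [0.434, 0.3194, 0.0739]
tcp_rot: [3.141, -0.0, 1.341]
wrist_force: [-1.8, -0.2, 6.6]
width: 0.207
gripper_force: 59.0
```

Request:
{"op": "servo_tool", "data": {
  "plan": [
    [[0.1,0,0,-5,0,0,0],[0.1,0,0,-25,0,0,0],[0.1,0,0,-55,0,0,0],[0.1,0,0,-90,0,0,0],[0.1,-20,9,-115,0,0,0],[0.1,-53,24,-130,0,0,-0.05],[0.1,-86,40,-130,0,0,-0.1],[0.1,-120,55,-130,0,0,-0.15],[0.1,-154,71,-130,0,0,-0.2],[0.1,-188,87,-130,0,0,-0.25]]
  ]
}}

```text
time: 12.3
position: [0.4756, 0.1148, 0.2039]
tcp_rot: [3.141, -0.0, 1.594]
wrist_force: [0.6, 0.3, -0.6]
width: 0.208
gripper_force: 58.8
```

Run:
```python
from h import *
s=r.sense();print(s['position'],s['tcp_rot'],s['width'],s['gripper_force'])
print(delta([.552,-.2557,.2],1.758))
```

```text
[0.4756 0.1148 0.2039] [ 3.141  -0.      1.5939] 0.2084496562361414 58.77304136753082
(array([-372.1814,   67.8329,    3.925 ]), array([ 0.0006,  0.    , -0.1641]))
```

Request:
{"op": "servo_tool", "data": {
  "plan": [
    [[0.1,-38,7,0,0,0,-0.02],[0.1,-76,14,0,0,0,-0.04],[0.1,-114,21,0,0,0,-0.06],[0.1,-152,28,0,0,0,-0.08],[0.1,-190,35,0,0,0,-0.1],[0.1,-228,42,0,0,0,-0.12],[0.1,-266,49,0,0,0,-0.14],[0.1,-304,56,0,0,0,-0.164],[0.1,-342,63,0,0,0,-0.164],[0.1,-372,68,0,0,0,-0.164]]
  ]
}}

```text
time: 13.13
position: [0.5513, -0.257, 0.2035]
tcp_rot: [3.142, 0.0, 1.754]
wrist_force: [0.2, 0.3, -0.8]
width: 0.21
gripper_force: 58.8
```

Request:
{"op": "servo_tool", "data": {
  "plan": [
    [[0.1,0,0,10,0,0,0],[0.1,0,0,20,0,0,0],[0.1,0,0,20,0,0,0]]
  ]
}}

```text
time: 13.38
position: [0.5501, -0.2535, 0.181]
tcp_rot: [-3.139, -0.003, 1.754]
wrist_force: [0.9, 0.5, -0.5]
width: 0.206
gripper_force: 58.8
```

Run:
```python
from h import *
s=r.sense();print(s['position'],s['tcp_rot'],s['width'],s['gripper_force'])
print(delta([.552,-.2557,.125],1.758))
K,P=campose("wrist");im=r.grab_frame("wrist");cv2.imwrite("pics/w6.png",im[:,:,::-1]);np.savez("w6.npz",K=K,P=P)
```

```text
[ 0.5501 -0.2535  0.181 ] [-3.1387 -0.003   1.7543] 0.20606696150200932 58.75112771987915
(array([-2.7013,  1.6139, 55.9857]), array([-0.0028, -0.003 , -0.0037]))
```

View pics/w6.png

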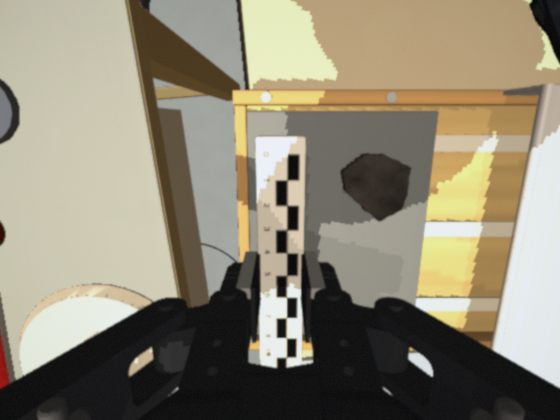

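The bar is held square to the plate, with its far end at (280,137). It is clear of the sherd at (377,185), and the plate is still against the lip.

Request:
{"op": "servo_tool", "data": {
  "plan": [
    [[0.1,-1,1,12,0,0,-0.004],[0.1,-1,1,26,0,0,-0.004],[0.1,-1,1,40,0,0,-0.004],[0.1,-1,1,50,0,0,-0.004],[0.1,-1,1,55,0,0,-0.004],[0.1,-1,1,58,0,0,-0.004],[0.1,-1,1,60,0,0,-0.004],[0.1,-1,1,60,0,0,-0.004]]
  ]
}}

```text
time: 14.1
position: [0.5524, -0.2548, 0.1236]
tcp_rot: [3.141, 0.0, 1.759]
wrist_force: [-0.4, -1.1, -0.9]
width: 0.211
gripper_force: 58.8
```

Request:
{"op": "servo_tool", "data": {
  "plan": [
    [[0.1,0,0,1,0,0,0],[0.1,0,0,2,0,0,0],[0.1,0,0,2.5,0,0,0],[0.1,0,0,2.5,0,0,0]]
  ]
}}

```text
time: 14.43
position: [0.5523, -0.2551, 0.121]
tcp_rot: [3.141, 0.0, 1.759]
wrist_force: [0.3, 0.7, 0.0]
width: 0.212
gripper_force: 58.7
```

Request:
{"op": "servo_tool", "data": {
  "plan": [
    [[0.1,0,0,0.4,0,0,0],[0.1,0,0,0.8,0,0,0],[0.1,0,0,0.8,0,0,0]]
  ]
}}

```text
time: 14.68
position: [0.5525, -0.2551, 0.1209]
tcp_rot: [3.141, 0.001, 1.759]
wrist_force: [-0.9, 0.5, 6.1]
width: 0.211
gripper_force: 59.5
```

Request:
{"op": "servo_tool", "data": {
  "plan": [
    [[0.25,0,0,-0.3,0,0,0],[0.3,0,0,-0.5,0,0,0],[0.35,0,0,-0.5,0,0,0],[0.4,0,0,-0.5,0,0,0],[0.4,0,0,-2,0,0,0],[0.4,0,0,-6,0,0,0],[0.4,0,0,-14,0,0,0],[0.4,0,0,-30,0,0,0],[0.4,0,0,-60,0,0,0],[0.4,0,0,-90,0,0,0]]
  ]
}}

```text
time: 15.52
position: [0.5519, -0.2547, 0.2111]
tcp_rot: [-3.14, -0.001, 1.759]
wrist_force: [0.3, -0.5, -0.5]
width: 0.4
gripper_force: 0.0
```

Request:
{"op": "servo_tool", "data": {
  "plan": [
    [[0.4,0,0,-30,0,0,0],[0.4,0,0,-60,0,0,0],[0.4,0,0,-60,0,0,0],[0.4,0,0,-60,0,0,0]]
  ]
}}

```text
time: 15.85
position: [0.5528, -0.2552, 0.2727]
tcp_rot: [3.138, 0.003, 1.759]
wrist_force: [-0.0, 0.1, -0.2]
width: 0.401
gripper_force: 0.0
```

Run:
```python
from h import *
K,P=campose("wrist");im=r.grab_frame("wrist");cv2.imwrite("pics/w7.png",im[:,:,::-1]);np.savez("w7.npz",K=K,P=P)
print(r.sense()['time'])
```

```text
15.9
```

View pics/w7.png

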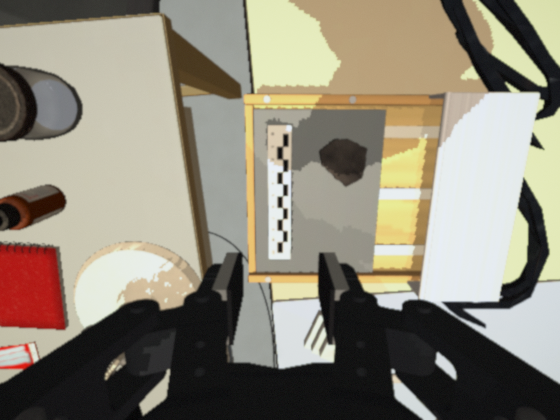

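The bar lies flat on the plate from (280,125) to (279,260), parallel to the front edge and centred. The plate front at column 255 is against the lip, and the sherd at (345,160) is undisturbed.

```bash
python3 -c "
from rig import r
print(r.sign_off())"
```

```text
the job is handed in; nothing more can be done
None
```

I drew the plate out against the stop lip with the sherd undisturbed and laid the scale bar flat, centred and parallel to the front edge. I handed the job in at about 16 s, and sign-off gave no verdict.

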